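# Two-stop dry stroke of a bench dispenser

## Task

Give the bench dispenser a dry test stroke: swing its red safety catch well out from under the plunger's collar, press the black plunger button down with the fingers to the soft first stop and pause there for a second, then press on firmly to the second stop and hold it a moment at about 18 N (never more than 24 N). Let the plunger rise slowly under the fingers all the way to the top, then swing the catch fully home again and let go. Leave the empty beaker, the two bottles and the flask where they stand.

Things in the scene. Friction and masses are not known exactly. Their poses are not given: they have to be found in the camera images.
- dispenser: bench dispenser fixed to the counter, 150 x 120 mm grey foot, steel column at its back (+x), upright white barrel (36 mm thick, top 160 mm above the counter) with an empty beaker under its nozzle. Origin: on the barrel's axis, at the underside of the foot; x to the back, y to the left (seen from its front), z up.
- plunger_top (a point): centre of the top face of the black plunger button on the barrel's axis: 32 mm wide, 10 mm thick, 210 mm above the counter when up, z up. Press it down here. On the first stop the push should be 3.5 to 7.5 N; the second stop is firmly reached at 14 N or more; more than 24 N damages it. Fingers must not let a pressed plunger snap up: it must rise slower than 0.12 m/s.
- plunger (a joint): plunger depth in m, 0 = up, grows downward. A light spring resists with 1.3 to 3 N. First stop: at an unseen depth of 8 to 16 mm, different each time, force climbs 4 N per mm to about 8 N, where a preloaded second spring gives; then 0.7 N per mm for some 5 mm up to about 12 N; there the second stop is met and it climbs 4 N per mm again.
- catch (a joint): safety catch angle in rad, 0 = home (fork under the plunger's collar, the plunger cannot be pressed), grows to 1.4 (end of its travel) as the handle swings towards the dispenser's front (clockwise from above); clear of the plunger above 1.1. Light friction (under 1 N at the pin) keeps it where it is left; stops at both ends.
- catch_pin (a point): gripping point on the catch's upright red pin, 10 mm thick, standing free from 167 to 201 mm above the counter; the point is on its axis, 187 mm above the counter. It turns about the catch pivot at a radius of 46 mm; at home it is at (0, -84) mm in the dispenser's x, y.
- catch_pivot (a point): vertical axis of the catch, at (0, -38, 160) mm in the dispenser's frame, axes as the dispenser's. Pin at (0, -38) + 46 (-sin a, -cos a) mm in that frame for the catch angle a.
- beaker_mid (a point): half-way up the empty glass beaker, 44 mm wide, 54 mm high, loose on the dispenser's foot under the nozzle
- white_bottle_mid (a point): half-way up a square white bottle with a black cap, 56 mm wide, 123 mm high, loose on the counter (bystander)
- brown_bottle_mid (a point): half-way up a round brown bottle with a black cap, 50 mm wide, 92 mm high, loose on the counter (bystander)
- flask_mid (a point): half-way up a glass conical flask, 62 mm wide, 103 mm high, loose on the counter (bystander)
There are look-alikes about, which are no part of the job. What is shaped like the dispenser but brown or green is not meant.

How it is judged:
By the outcome, as a careful person would: the job done as asked, in the order asked, and still so for the second after the job is handed in, with the robot touching nothing.
It also fails if it takes over 64 s, if anything falls off the work surface, if the arm or the gripper's body presses on something with over 40 N, if the wrist force passes 120 N, or if a joint passes its speed limit or range.

## Robot

A 6-joint arm with a two-finger parallel gripper is mounted at the origin on a cart in front of the work surface, level with it; the furniture and walls round the work are solid. World frame = base frame: x ahead of the robot, y to its left, z up, the work surface at z = 0. Lengths are in mm, angles in rad, forces in N, time in s.
With the tool pointing down it reaches from about 350 to 775 mm from the base axis. Payload 5.5 kg.
Tool frame: the origin (TCP) lies at the very end of the fingers, on their centre line; the grasp point (between the pads) lies 19 mm behind it (ctrl.hold_point_z is the distance from the TCP to the grasp point, in mm); z points along the fingers, y is the direction in which the jaws open and shut (so a half turn about z gives the same grasp; the last joint's range is limited). The gripper opens to 85 mm and grips with 20 to 120 N. Pads are 22 mm wide; open, the fingers measure 114 mm over their backs; the gripper's body (76 mm by 85 mm) begins 54 mm behind the grasp point. The pads swing forward as they close: fully open they stand 13 mm farther back than shut.
Start: joints at [-1.485, 0.313, 0.046, 1.304, 0, 1.431], TCP at [128.727, -560.447, 231.323] pointing down, gripper open.
Joint ranges: [-2.76, 2.76], [-0.86, 1.69], [-1.03, 1.26], [-2.2, 2.34], [-1.47, 1.5], [-3.14, 3.14]. Speed limits (rad/s): [2.57, 2.57, 3.14, 3.14, 3.14, 3.14].

## Interface

Orientations are given as a unit quaternion [w, x, y, z].
In Python, from bench import ctrl, cams, job gives the robot as it stands.
- The arm moves only by the tool jog_arm, never from a script. Its argument "steps" is a list of rows, each a list of 7 numbers: the shift along the tool's x, y, z in mm, then the turn, a rotation vector about the tool's x, y, z in degrees, then the opening in per cent of the stroke, from 0 (shut) to 100 (fully open). In form: [[tx, ty, tz, rx, ry, rz, jaw], ...]. A call has 1 to 5 rows; each row is the pose to reach, as a shift and turn from the pose commanded when the call began, along the tool's axes at that moment; what a row does not reach only later rows make up. A row lasts 1/10 s, in which the tool goes at most 50 mm and 8.59 degrees, less where a joint would pass 70% of its speed; a pose out of reach is approached as far as the arm can. A call with a gripper value outside its range is refused whole. The fingers move at their own pace and stop on an object; "grip_force" is the grip in N (left out, the last holds). Time passes only in rows, so rows that repeat a pose let the fingers close. It gives the time, the measured TCP pose, the force and the opening at its end, in the units of the state.
- ctrl.read_state(): the state, without advancing time (a new reading comes with each control period).
- cams.camera(name): name is "side" or "top" or "wrist"; returns a dict with "img" (400x640x3 uint8, red, green, blue), "mtx" (3x3 intrinsics, pixels), "k1" (the pictures are not rectified: a ray, as slopes to the right and down, at radius r is drawn at 1 + k1 r^2 times it, then the intrinsics apply), "T" (4x4, takes a point from camera to world coordinates); the wrist camera has in their place "hand_eye" (4x4, takes a point from camera to tool coordinates, whose origin is the TCP and whose axes are the flange's). Camera axes: x right, y up, looking along -z (the intrinsics and any distortion apply to the point x, -y, -z); pixel columns grow to the right and rows downward; lengths in mm; the calibration is good to about 2 mm. A picture is of the moment at which its call begins: read the wrist's pose just before it. There is no depth.
- job.sign_off(): hands the job in, once; it reports no verdict.
The state is a dict: "t": time; "joint_pos": joint angles; "joint_velocities": joint speeds; "joint_efforts": joint torques, N m; "eef_pos": TCP position; "ee_rot": TCP orientation; "force": force on the tool from outside, world axes, zero at the start; "torque": the same for the moment, N m; "gripper_width": finger opening in mm.
Only numpy, scipy, OpenCV 4.12 (cv2) and the standard library are available. Lean on these libraries where they do the work, as an engineer would, in place of code of your own. Each camera call takes 0.05 s, during which the arm holds its last target. There are 200 camera calls.

## Working session

There is one attempt and no reset: what is moved stays moved. The work goes in short steps, Python scripts to look and compute and a tool call to move; the robot and the scene stay as the last step left them, time stands still between calls to the robot, and variables do not carry over. Pictures are saved under pics/ and viewed, about 8 in all and at most 12, crops included, and the job is handed in when it is done.

Besides the shell and the picture viewer there is one more tool, called after ">>>" as name([rows], argument=value, ...), one row to a line, values as JSON. jog_arm: Moves the arm, as the interface text tells. Its arguments: {"type":"object","properties":{"steps":{"type":"array","items":{"type":"array","items":{"type":"number"}}},"grip_force":{"type":"number"}},"required":["steps"]}

```bash
mkdir -p pics; ls; cat > h.py <<'E'
import numpy as np, cv2
from bench import ctrl,cams,job
def ray(c,u,v,T=None):
    K=c["mtx"];d=np.array([(u-K[0,2])/K[0,0],(v-K[1,2])/K[1,1]]);s=d.copy()
    for _ in range(20): s=d/(1+c["k1"]*(s@s))
    T=c["T"] if T is None else T
    T=np.array(T);return T[:3,3],T[:3,:3]@np.array([s[0],-s[1],-1.])
def onz(c,u,v,z,T=None):
    o,d=ray(c,u,v,T);return o+d*(z-o[2])/d[2]
def proj(c,p,T=None):
    T=np.array(c["T"] if T is None else T);q=T[:3,:3].T@(np.array(p)-T[:3,3])
    s=np.array([q[0],-q[1]])/-q[2];s=s*(1+c["k1"]*(s@s));K=c["mtx"]
    return np.array([K[0,0]*s[0]+K[0,2],K[1,1]*s[1]+K[1,2]])
def wT(c,s):
    from scipy.spatial.transform import Rotation as R
    q=s["ee_rot"];T=np.eye(4);T[:3,:3]=R.from_quat([q[1],q[2],q[3],q[0]]).as_matrix();T[:3,3]=s["eef_pos"]
    return T@np.array(c["hand_eye"])
def save(n,img): cv2.imwrite("pics/"+n,cv2.cvtColor(img,cv2.COLOR_RGB2BGR))
E
python3 - <<'E'
from h import *
s=ctrl.read_state();print({k:np.round(v,3) for k,v in s.items()})
for n in("side","top"):
    c=cams.camera(n);save(n+"1.png",c["img"]);print(n,np.round(c["mtx"],1).tolist(),c["k1"],np.round(c["T"],3).tolist())
E
```

```text
pics
{'t': np.float64(0.0), 'joint_pos': array([-1.485,  0.314,  0.045,  1.304, -0.   ,  1.431]), 'joint_velocities': array([-0.001,  0.001, -0.001,  0.001,  0.001, -0.   ]), 'joint_efforts': array([ 0.0000e+00, -4.8063e+01,  2.9853e+01,  1.9000e-02, -0.0000e+00,
       -0.0000e+00]), 'eef_pos': array([ 128.676, -559.878,  230.404]), 'ee_rot': array([-0.001,  0.994,  0.113,  0.   ]), 'force': array([0.62 , 0.646, 1.487]), 'torque': array([-0.023, -0.065,  0.009]), 'gripper_width': np.float64(85.256)}
side [[509.2, 0.0, 314.3], [0.0, 509.2, 197.3], [0.0, 0.0, 1.0]] 0.05179736311334293 [[-0.808, 0.342, -0.479, -135.943], [-0.589, -0.462, 0.663, 1154.602], [0.005, 0.818, 0.575, 984.958], [0.0, 0.0, 0.0, 1.0]]
top [[393.9, 0.0, 320.5], [0.0, 393.9, 198.1], [0.0, 0.0, 1.0]] -0.04062355469835459 [[-0.042, 0.974, -0.221, 325.028], [-0.999, -0.042, 0.004, 179.426], [-0.005, 0.221, 0.975, 1332.271], [0.0, 0.0, 0.0, 1.0]]
```

View pics/top1.png

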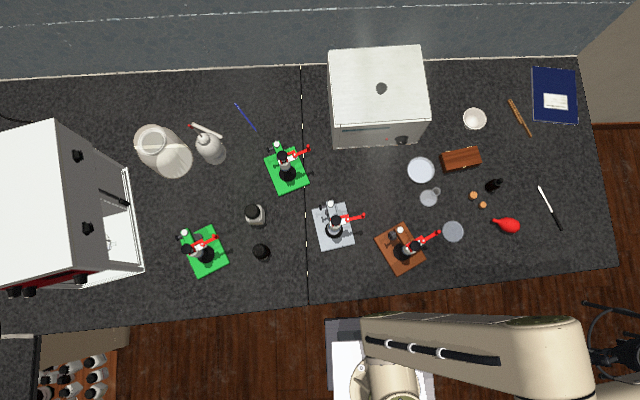

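View pics/side1.png

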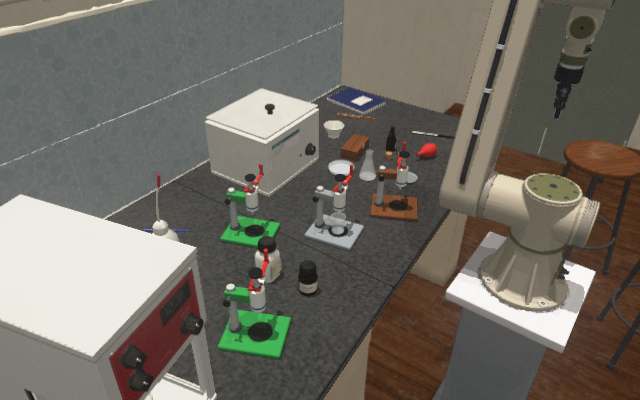

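Look-alikes in the top view: green (287,170), green (205,250), brown (400,248). The grey-footed one at (333,226), (335,230) in the side view, is the one described. I'll check it in one close crop.

```bash
python3 - <<'E'
from h import *
t=cams.camera("top");s=cams.camera("side")
a=cv2.resize(t["img"][190:260,300:380],None,fx=5,fy=5,interpolation=cv2.INTER_CUBIC)
b=cv2.resize(s["img"][160:250,295:375],None,fx=5,fy=5,interpolation=cv2.INTER_CUBIC)
a=cv2.copyMakeBorder(a,0,100,0,0,cv2.BORDER_CONSTANT)
save("crop.png",np.hstack([a,b]))
# foot contour in top
h=cv2.cvtColor(t["img"],cv2.COLOR_RGB2HSV)
m=((h[...,1]<60)&(h[...,2]>110)).astype(np.uint8);m[:, :300]=0;m[:,362:]=0;m[:195]=0;m[258:]=0
n,l,st,_=cv2.connectedComponentsWithStats(m);print(st)
k=1+np.argmax(st[1:,4]);ys,xs=np.where(l==k)
pts=np.array([onz(t,x,y,8)[:2] for x,y in zip(xs,ys)],np.float32)
r=cv2.minAreaRect(pts);print(r,cv2.boxPoints(r))
E
```

```text
[[     0      0    640    400 254735]
 [   311    200     44     52   1252]
 [   305    213      1      4      4]
 [   347    218      2      2      4]
 [   327    226      1      1      1]
 [   306    242      1      4      4]]
((533.34912109375, 137.59906005859375), (166.15072631835938, 118.74137115478516), 10.974075317382812) [[440.49084  180.06944 ]
 [463.09497   63.499428]
 [626.2074    95.12868 ]
 [603.6033   211.6987  ]]
```

View pics/crop.png

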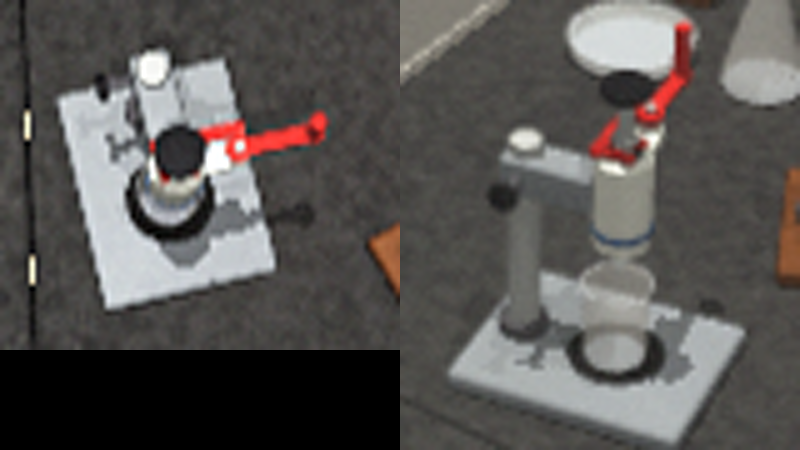

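The crop shows the grey foot, with the black button at top (336,220) / side (340,178) and the red pin top at top (363,215) / side (352,166). Next I'll triangulate these points and find the yaw.

```bash
python3 - <<'E'
from h import *
t=cams.camera("top");s=cams.camera("side")
def tri(a,b):
    (o1,d1),(o2,d2)=ray(t,*a),ray(s,*b);d1/=np.linalg.norm(d1);d2/=np.linalg.norm(d2)
    k=np.linalg.lstsq(np.c_[d1,-d2],o2-o1,rcond=None)[0];p,q=o1+k[0]*d1,o2+k[1]*d2
    return np.round((p+q)/2,1),np.round(np.linalg.norm(p-q),1)
def blob(c,box,f):
    x0,y0,x1,y1=box;m=f(c["img"][y0:y1,x0:x1].astype(int)).astype(np.uint8)
    n,l,st,ce=cv2.connectedComponentsWithStats(m);k=1+np.argmax(st[1:,4]);return ce[k]+[x0,y0],st[k]
dark=lambda i:i.max(2)<60
bt=blob(t,(329,212,344,229),dark);bs=blob(s,(332,170,350,183),dark);print(bt,bs)
print("tri button",tri(bt[0],bs[0]),"z210",onz(t,*bt[0],210),onz(s,*bs[0],210))
pt=(363.2,214.5);ps=(351.7,165.5)
print("tri pin",tri(pt,ps),"z201",onz(t,*pt,201),onz(s,*ps,201))
for n in("button","pin"): pass
# bystanders, rough
for nm,(a,z) in dict(flaskbase=((368,177),0),brown=((308,263),92),white=((267,243),123)).items(): print(nm,onz(s,*a,z))
for nm,(a,z) in dict(flask_top=((437,190),103),blackcap=((261,250),92),whitecap=((255,210),123)).items(): print(nm,onz(t,*a,z))
E
```

```text
(array([335.45  , 219.9125]), array([ 2,  3, 10, 11, 80], dtype=int32)) (array([339.53030303, 177.33333333]), array([ 1,  4, 14,  8, 66], dtype=int32))
tri button (array([514. , 134. , 205.5]), np.float64(1.3)) z210 [512.59778638 133.86131018 210.        ] [510.86375486 140.07917179 210.        ]
tri pin (array([526.7,  51.6, 199.5]), np.float64(0.3)) z201 [526.55899596  51.80642026 201.        ] [525.29053399  53.6713643  201.        ]
flaskbase [ 605.72952354 -197.15164051    0.        ]
brown [448.45721471 372.25019424  92.        ]
white [559.91583371 401.41906182 123.        ]
flask_top [ 613.59423084 -202.36299496  103.        ]
blackcap [446.67514449 367.55176009  92.        ]
whitecap [569.33067178 380.44649394 123.        ]
```

Both views agree: button at about (513,135) and pin at about (526,52), 84 mm apart, so the catch is home and the dispenser yaw is about 10°. The reach is fine. I'll travel high towards it.

```bash
cat >> h.py <<'E'
def go(x,y,z,yaw):
    from scipy.spatial.transform import Rotation as R
    s=ctrl.read_state();q=s["ee_rot"];r=R.from_quat([q[1],q[2],q[3],q[0]])
    a=np.deg2rad(yaw);g=R.from_matrix([[np.cos(a),np.sin(a),0],[np.sin(a),-np.cos(a),0],[0,0,-1]])
    print("t",round(float(s["t"]),2),"shift",np.round(r.inv().apply(np.array([x,y,z])-s["eef_pos"]),1),"rot",np.round((r.inv()*g).as_rotvec(degrees=True),1),"F",np.round(s["force"],1))
E
python3 -c "
from h import *
go(510,60,300,100)"
```

```text
t 0.3 shift [ 510.5 -519.2  -68.7] rot [ -0.   -0.  -87.1] F [-0.3 -0.6 -0.3]
```

>>> jog_arm([
  [0,0,-50,0,0,-8,20],
  [25,-25,-69,0,0,-16,20],
  [60,-60,-69,0,0,-24,20],
  [95,-95,-69,0,0,-32,20],
  [130,-130,-69,0,0,-40,20],
])

```text
t: 0.8
eef_pos: [226.9, -403.2, 300.4]
ee_rot: [0.0, 0.894, 0.448, 0.0]
force: [1.1, -0.6, -0.3]
gripper_width: 17.1
```

```bash
python3 -c "
from h import *
go(510,60,300,100);print(ctrl.read_state()['eef_pos'])"
```

```text
t 0.8 shift [ 5.405e+02 -5.070e+01  3.000e-01] rot [  0.    0.  -46.8] F [ 1.1 -0.6 -0.3]
[ 226.87497575 -403.21197072  300.38962466]
```

>>> jog_arm([
  [48,-5,0,0,0,-8,20],
  [96,-9,0,0,0,-16,20],
  [144,-14,0,0,0,-24,20],
  [192,-18,0,0,0,-32,20],
  [240,-23,0,0,0,-40,20],
])

```text
t: 1.3
eef_pos: [353.3, -197.5, 300.5]
ee_rot: [0.001, 0.687, 0.727, 0.0]
force: [0.9, -0.8, -0.8]
gripper_width: 17.2
```

```bash
python3 -c "
from h import *
go(510,60,300,100);print(ctrl.read_state()['eef_pos'])"
```

```text
t 1.3 shift [248.3 171.1   0.5] rot [ 0.   0.  -6.8] F [ 0.9 -0.8 -0.8]
[ 353.25626996 -197.54841206  300.54634011]
```

>>> jog_arm([
  [41,28,0,0,0,-2,20],
  [82,56,0,0,0,-4,20],
  [123,84,0,0,0,-7,20],
  [164,112,0,0,0,-7,20],
  [205,140,0,0,0,-7,20],
])

```text
t: 1.8
eef_pos: [482.6, 14.7, 300.5]
ee_rot: [0.0, 0.643, 0.766, 0.0]
force: [0.4, -1.3, 0.0]
gripper_width: 17.4
```

>>> jog_arm([
  [20,20,0,0,0,0,20],
  [40,40,0,0,0,0,20],
  [40,40,0,0,0,0,20],
  [40,40,0,0,0,0,20],
])

```text
t: 2.2
eef_pos: [514.3, 59.3, 299.9]
ee_rot: [-0.0, 0.643, 0.766, -0.0]
force: [-0.2, -0.3, -0.7]
gripper_width: 16.9
```

```bash
python3 - <<'E'
from h import *
go(510,60,300,100);s=ctrl.read_state();print(s['eef_pos'])
c=cams.camera("wrist");T=wT(c,s);im=c["img"].copy()
print(T[:3,3],[proj(c,p,T).round(0) for p in [(513,135,210),(526.5,52,201)]])
save("w1.png",im)
E
```

```text
t 2.2 shift [ 1.4 -4.1 -0.1] rot [-0.1  0.   0. ] F [-0.2 -0.3 -0.7]
[514.27826379  59.34240894 299.88088603]
[501.19133077 131.80282381 442.88822848] [array([331., 115.]), array([328., 213.])]
```

View pics/w1.png

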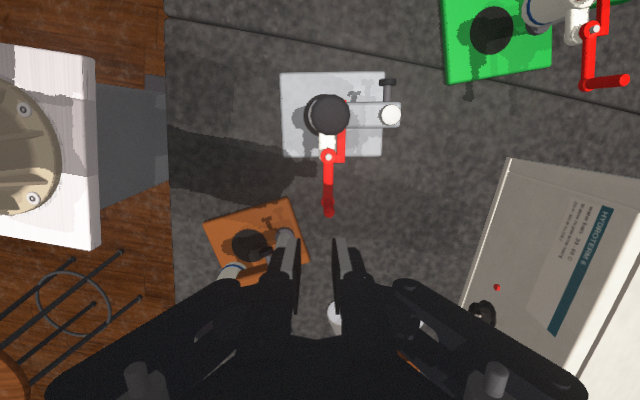

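The wrist view shows the button at (327,115) and the pin top at (329,212), both within a few pixels of prediction. Refine from those.

```bash
python3 - <<'E'
from h import *
s=ctrl.read_state();c=cams.camera("wrist");T=wT(c,s);im=c["img"].astype(int)
sub=im[85:145,295:360];m=(sub.max(2)<75).astype(np.uint8)
m=cv2.morphologyEx(m,cv2.MORPH_OPEN,np.ones((9,9),np.uint8));n,l,st,ce=cv2.connectedComponentsWithStats(m);print(st,ce+[295,85])
k=1+np.argmax(st[1:,4]);u=ce[k]+[295,85];B=onz(c,*u,210,T);print("B",u,B)
sub=im[150:225,310:350];r=((sub[...,0]>120)&(sub[...,1]<70)).astype(np.uint8)
ys,xs=np.where(r);lo=ys>ys.max()-14;print("pin px",xs[lo].mean()+310,ys.max()+150,xs[lo].min()+310,xs[lo].max()+310)
v=(xs[lo].mean()+310,ys.max()+150-6);P=onz(c,*v,201,T);print("P",P,np.linalg.norm(P-B-[0,0,-9]))
print(np.rad2deg(np.arctan2(P[0]-B[0],-(P[1]-B[1]))))
E
```

```text
[[   0    0   65   60 3900]] [[327.  114.5]]Traceback (most recent call last):
  File "<stdin>", line 5, in <module>
    return _wrapfunc(a, 'argmax', axis=axis, out=out, **kwds)
    return bound(*args, **kwds)
ValueError: attempt to get argmax of an empty sequence
```

```bash
python3 - <<'E'
from h import *
s=ctrl.read_state();c=cams.camera("wrist");T=wT(c,s);im=c["img"]
g=cv2.cvtColor(im,cv2.COLOR_RGB2GRAY)[85:145,295:360];print(g[30,::4],g[::4,32])
big=cv2.resize(g,None,fx=4,fy=4,interpolation=cv2.INTER_CUBIC)
h=cv2.HoughCircles(big,cv2.HOUGH_GRADIENT_ALT,1,50,param1=100,param2=.6,minRadius=60,maxRadius=120);print(h)
for q in h[0][:3]:
    u=(q[:2]-1.5)/4+[295,85];B=onz(c,*u,210,T);print("B",u,B,"r_mm",np.linalg.norm(onz(c,u[0]+q[2]/4,u[1],210,T)-B))
im=im.astype(int)
sub=im[150:225,310:350];r=((sub[...,0]>120)&(sub[...,1]<70)).astype(np.uint8)
ys,xs=np.where(r);lo=ys>ys.max()-14;print("pin px",xs[lo].mean()+310,ys.max()+150,xs[lo].min()+310,xs[lo].max()+310)
v=(xs[lo].mean()+310,ys.max()+150-6);P=onz(c,*v,201,T);print("P",P)
E
```

```text
[120 124  90  51  77  69  71  74  75  76  75  74  73  67 161 174 199] [195 199 102  70  75  77  75  75  75  74  70  68  78 253 254]
[[[126.      114.       91.54021]
  [126.      114.       73.76067]]]
B [326.125 113.125] [508.58881923 134.88677659 210.        ] r_mm 18.001632330962984
B [326.125 113.125] [508.58881923 134.88677659 210.        ] r_mm 14.503254983556213
pin px 329.11764705882354 215 322 334
P [526.47246053  54.52774345 201.        ]
```

```bash
python3 -c "
from h import *
go(526.3,52.3,220,100.5)"
```

```text
t 2.35 shift [-7.9 11.2 80.4] rot [-0.   0.  -0.6] F [0.3 0.2 0.3]
```

>>> jog_arm([
  [-8,11,30,0,0,0,30],
  [-8,11,75,0,0,0,30],
  [-8,11,80,0,0,0,30],
  [-8,11,80,0,0,0,30],
])

```text
t: 2.75
eef_pos: [525.3, 52.2, 219.9]
ee_rot: [-0.001, 0.644, 0.765, -0.001]
force: [-0.5, 0.9, 0.3]
gripper_width: 25.8
```

```bash
python3 - <<'E'
from h import *
go(526.3,52.3,172,100.5);s=ctrl.read_state()
c=cams.camera("wrist");T=wT(c,s)
print([proj(c,p,T).round(0) for p in [(511,134.5,210),(526.3,52,201),(526.3,52,167)]])
save("w2.png",c["img"])
E
```

```text
t 2.75 shift [-0.1  1.1 47.9] rot [-0.2 -0.  -0.6] F [-0.5  0.9  0.3]
[array([316.,  97.]), array([318., 241.]), array([318., 222.])]
```

View pics/w2.png

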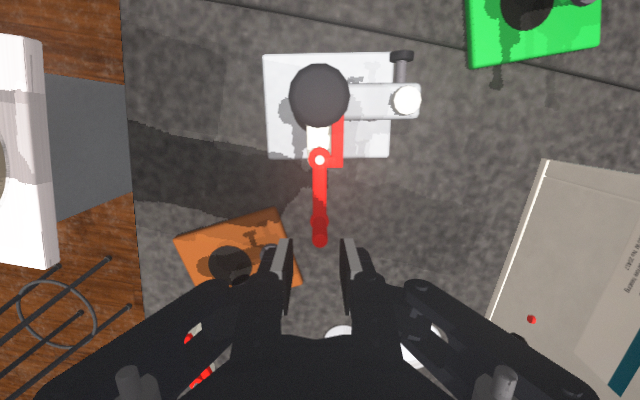

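The pin at (320,240) sits just right of the fingertip midline (316), so I'll nudge +2 mm, descend and close to a loose cage.

>>> jog_arm([
  [0,2,20,0,0,0,30],
  [0,2,44,0,0,0,30],
  [0,2,46,0,0,0,30],
  [0,2,46,0,0,0,15],
  [0,2,46,0,0,0,15],
])

```text
t: 3.3
eef_pos: [529.5, 53.1, 176.3]
ee_rot: [0.001, 0.643, 0.766, 0.001]
force: [-0.3, -0.0, -0.3]
gripper_width: 12.8
```

```bash
cat > arc.py <<'E'
from h import *
B=np.array([512,134.5]);X=np.array([.983,.182]);Y=np.array([-.182,.983]);V=B-38*Y
pin=lambda a:V+46*(-np.sin(a)*X-np.cos(a)*Y)
E
python3 - <<'E'
from arc import *
s=ctrl.read_state();print(s["eef_pos"],s["force"],s["gripper_width"],pin(0))
a=np.arctan2
yaw=100
c,S=np.cos(np.deg2rad(yaw)),np.sin(np.deg2rad(yaw))
p0=s["eef_pos"][:2]
for i in range(1,16):
    d=pin(i*.1)-pin(0)
    print(round(i*.1,1),"tool x,y",np.round([d@[c,S],d@[S,-c]],1),"rz",round(np.rad2deg(i*.1),1))
E
```

```text
[529.47585936  53.12354821 176.32953282] [-0.28076105 -0.01893972 -0.33061406] 12.83295705546554 [527.288  51.928]
0.1 tool x,y [ 0.2 -4.6] rz 5.7
0.2 tool x,y [ 0.8 -9.1] rz 11.5
0.3 tool x,y [  1.9 -13.6] rz 17.2
0.4 tool x,y [  3.5 -17.9] rz 22.9
0.5 tool x,y [  5.4 -22.1] rz 28.6
0.6 tool x,y [  7.8 -26. ] rz 34.4
0.7 tool x,y [ 10.6 -29.7] rz 40.1
0.8 tool x,y [ 13.7 -33.1] rz 45.8
0.9 tool x,y [ 17.1 -36.2] rz 51.6
1.0 tool x,y [ 20.8 -38.9] rz 57.3
1.1 tool x,y [ 24.8 -41.2] rz 63.0
1.2 tool x,y [ 29.  -43.1] rz 68.8
1.3 tool x,y [ 33.3 -44.6] rz 74.5
1.4 tool x,y [ 37.8 -45.6] rz 80.2
1.5 tool x,y [ 42.3 -46.2] rz 85.9
```

>>> jog_arm([
  [0,-5,0,0,0,4,15],
  [1,-9,0,0,0,9,15],
  [2,-14,0,0,0,13,15],
  [3.5,-18,0,0,0,17,15],
  [5.5,-22,0,0,0,21,15],
])

```text
t: 3.8
eef_pos: [507.4, 54.6, 176.4]
ee_rot: [0.002, 0.773, 0.634, 0.001]
force: [0.4, -0.1, 0.3]
gripper_width: 12.6
```

```bash
cat > nx.py <<'E'
from arc import *
import sys
from scipy.spatial.transform import Rotation as R
# offset: cage centre bias
s=ctrl.read_state();q=s["ee_rot"];r=R.from_quat([q[1],q[2],q[3],q[0]]);x=r.as_matrix()[:,0]
d=s["eef_pos"][:2]-V;print("t",s["t"],"pos",s["eef_pos"].round(1),"rad",np.linalg.norm(d).round(1),"a_tool",round(float(np.arctan2(-d@X,-d@Y)),3),"yaw",np.rad2deg(np.arctan2(x[1],x[0])).round(1),"F",s["force"].round(1))
for a in map(float,sys.argv[1:]):
    print(a,r.inv().apply(np.r_[pin(a),176]-s["eef_pos"]).round(1))
E
python3 nx.py .6 .7 .8 .9 1. 1.1 1.2 1.3 1.4 1.45
```

```text
t 3.8 pos [507.4  54.6 176.4] rad 44.0 a_tool 0.447 yaw 78.8 F [ 0.4 -0.1  0.3]
0.6 [-0.9 -7.1  0.4]
0.7 [  0.3 -11.5   0.3]
0.8 [  2.  -15.8   0.3]
0.9 [  4.  -19.9   0.3]
1.0 [  6.5 -23.8   0.3]
1.1 [  9.4 -27.4   0.3]
1.2 [ 12.6 -30.7   0.3]
1.3 [ 16.1 -33.6   0.3]
1.4 [ 19.9 -36.2   0.2]
1.45 [ 21.9 -37.4   0.2]
```

>>> jog_arm([
  [-0.5,-7,0,0,0,5,15],
  [1,-13,0,0,0,10,15],
  [4,-20,0,0,0,15,15],
  [8,-25.5,0,0,0,20,15],
  [12.5,-30.5,0,0,0,26,15],
])

```text
t: 4.3
eef_pos: [479.7, 72.9, 176.4]
ee_rot: [0.001, 0.896, 0.444, 0.002]
force: [-0.1, -0.2, 0.0]
gripper_width: 12.7
```

```bash
python3 nx.py 1.3 1.35 1.4 1.45 1.5
```

```text
t 4.3 pos [479.7  72.9 176.4] rad 46.1 a_tool 1.2 yaw 52.7 F [-0.1 -0.2  0. ]
1.3 [ 1.9 -4.2  0.3]
1.35 [ 3.  -6.2  0.3]
1.4 [ 4.2 -8.2  0.3]
1.45 [  5.5 -10.1   0.3]
1.5 [  6.9 -11.9   0.3]
```

>>> jog_arm([
  [2,-4,0,0,0,3,15],
  [3,-6,0,0,0,6,15],
  [4,-8,0,0,0,8,15],
  [4.5,-9,0,0,0,10,15],
  [4.5,-9,0,0,0,10,15],
])

```text
t: 4.8
eef_pos: [475.6, 81.9, 176.2]
ee_rot: [0.001, 0.931, 0.366, 0.002]
force: [1.5, -1.2, 0.5]
gripper_width: 12.8
```

```bash
python3 nx.py 1.4 1.45 1.5
```

```text
t 4.8 pos [475.6  81.9 176.2] rad 45.9 a_tool 1.415 yaw 42.9 F [ 1.5 -1.2  0.5]
1.4 [-0.4  0.6  0.2]
1.45 [ 0.6 -1.5  0.2]
1.5 [ 1.6 -3.6  0.2]
```

>>> jog_arm([
  [0,0.5,0,0,0,0,30],
  [0,0.5,0,0,0,0,30],
  [0,0.5,-30,0,0,0,30],
  [0,0.5,-65,0,0,0,30],
  [0,0.5,-65,0,0,0,0],
])

```text
t: 5.3
eef_pos: [476.7, 81.8, 243.8]
ee_rot: [0.001, 0.931, 0.366, 0.003]
force: [0.6, -0.5, -0.4]
gripper_width: 12.9
```

```bash
python3 - <<'E'
from arc import *
go(512,134.5,225,42.9)
s=ctrl.read_state()
c=cams.camera("wrist");T=wT(c,s)
print([proj(c,p,T).round(0) for p in [(512,134.5,210),(*pin(1.4),201)]])
save("w3.png",c["img"])
E
```

```text
t 5.3 shift [ 61.7 -14.6  19.1] rot [ 0.3 -0.3  0.1] F [ 0.6 -0.5 -0.4]
[array([293., 136.]), array([317., 227.])]
```

View pics/w3.png

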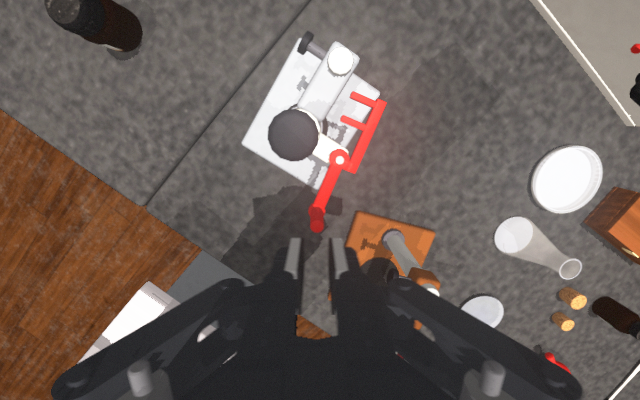

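The catch is fully out: pin at (317,226), as predicted for 1.4, with the fork swung clear. The button at (293,135) matches its prediction too. I'll move over the button with the fingers shut.

>>> jog_arm([
  [30,-7,0,0,0,0,0],
  [61,-14,0,0,0,0,0],
  [61,-14,15,0,0,0,0],
  [61,-14,22,0,0,0,0],
  [61,-14,22,0,0,0,0],
])

```text
t: 5.85
eef_pos: [507.8, 133.2, 215.1]
ee_rot: [-0.001, 0.931, 0.366, -0.002]
force: [0.3, -0.3, -1.0]
gripper_width: -0.2
```

```bash
python3 -c "
from h import *
go(512,134.5,212,42.9)
print(np.mean([ctrl.read_state()['force'] for _ in range(20)],0))"
```

```text
t 5.85 shift [3.9 2.  3.1] rot [-0.1  0.2  0. ] F [ 0.3 -0.3 -1. ]
[ 0.26335975 -0.26915434 -1.01703844]
```

>>> jog_arm([
  [2,1,1,0,0,0,0],
  [3,1.5,2,0,0,0,0],
  [3,1.5,4,0,0,0,0],
  [3,1.5,6,0,0,0,0],
  [3,1.5,8,0,0,0,0],
])

```text
t: 6.35
eef_pos: [512.7, 134.3, 209.4]
ee_rot: [0.0, 0.931, 0.366, 0.0]
force: [-0.8, -0.3, 0.9]
gripper_width: -0.2
```

>>> jog_arm([
  [0,0,1,0,0,0,0],
  [0,0,2,0,0,0,0],
  [0,0,3,0,0,0,0],
  [0,0,4,0,0,0,0],
  [0,0,4,0,0,0,0],
])

```text
t: 6.85
eef_pos: [512.7, 134.4, 205.2]
ee_rot: [0.0, 0.931, 0.366, -0.0]
force: [-1.3, -1.3, 1.6]
gripper_width: 0.0
```

>>> jog_arm([
  [0,0,1,0,0,0,0],
  [0,0,2,0,0,0,0],
  [0,0,2,0,0,0,0],
])

```text
t: 7.15
eef_pos: [512.7, 134.4, 203.1]
ee_rot: [0.0, 0.931, 0.366, -0.0]
force: [0.6, -0.5, 1.7]
gripper_width: 0.1
```

>>> jog_arm([
  [0,0,0.5,0,0,0,0],
  [0,0,1,0,0,0,0],
  [0,0,1,0,0,0,0],
])

```text
t: 7.45
eef_pos: [512.7, 134.5, 202.2]
ee_rot: [0.0, 0.931, 0.366, -0.0]
force: [0.8, -0.8, 1.5]
gripper_width: 0.4
```

>>> jog_arm([
  [0,0,0.5,0,0,0,0],
  [0,0,0.8,0,0,0,0],
  [0,0,0.8,0,0,0,0],
])

```text
t: 7.75
eef_pos: [512.7, 134.4, 201.4]
ee_rot: [0.0, 0.931, 0.366, -0.0]
force: [0.0, -0.0, 1.1]
gripper_width: 0.1
```

>>> jog_arm([
  [0,0,0.5,0,0,0,0],
  [0,0,0.8,0,0,0,0],
  [0,0,0.8,0,0,0,0],
])

```text
t: 8.05
eef_pos: [512.7, 134.4, 200.6]
ee_rot: [0.0, 0.931, 0.366, 0.0]
force: [-0.3, -0.6, 1.3]
gripper_width: -0.2
```

>>> jog_arm([
  [0,0,0.5,0,0,0,0],
  [0,0,0.8,0,0,0,0],
  [0,0,0.8,0,0,0,0],
])

```text
t: 8.35
eef_pos: [512.7, 134.5, 199.8]
ee_rot: [0.0, 0.931, 0.366, -0.0]
force: [1.1, -0.5, 1.2]
gripper_width: -0.2
```

>>> jog_arm([
  [0,0,0.5,0,0,0,0],
  [0,0,0.8,0,0,0,0],
  [0,0,0.8,0,0,0,0],
])

```text
t: 8.65
eef_pos: [512.7, 134.4, 199.1]
ee_rot: [0.0, 0.931, 0.366, 0.0]
force: [1.5, -1.2, 2.8]
gripper_width: 0.3
```

>>> jog_arm([
  [0,0,0.3,0,0,0,0],
  [0,0,0.5,0,0,0,0],
  [0,0,0.5,0,0,0,0],
])

```text
t: 8.95
eef_pos: [512.7, 134.5, 198.7]
ee_rot: [0.0, 0.931, 0.366, 0.0]
force: [-0.1, -1.1, 3.4]
gripper_width: 0.0
```

>>> jog_arm([
  [0,0,0.2,0,0,0,0],
  [0,0,0.4,0,0,0,0],
  [0,0,0.4,0,0,0,0],
])

```text
t: 9.25
eef_pos: [512.7, 134.5, 198.3]
ee_rot: [0.0, 0.931, 0.366, 0.0]
force: [-0.5, -1.0, 5.1]
gripper_width: 0.2
```

On the first stop at about 5 N, so I'll hold here.

>>> jog_arm([
  [0,0,0.1,0,0,0,0],
  [0,0,0.1,0,0,0,0],
  [0,0,0.1,0,0,0,0],
  [0,0,0.1,0,0,0,0],
])

```text
t: 9.65
eef_pos: [512.8, 134.4, 198.2]
ee_rot: [0.0, 0.931, 0.366, 0.0]
force: [-1.0, -0.9, 5.2]
gripper_width: -0.2
```

>>> jog_arm([
  [0,0,0,0,0,0,0],
  [0,0,0,0,0,0,0],
  [0,0,0,0,0,0,0],
  [0,0,0,0,0,0,0],
  [0,0,0,0,0,0,0],
])

```text
t: 10.15
eef_pos: [512.7, 134.4, 198.2]
ee_rot: [0.0, 0.931, 0.366, 0.0]
force: [-0.7, -1.1, 5.6]
gripper_width: -0.1
```

>>> jog_arm([
  [0,0,0,0,0,0,0],
  [0,0,0,0,0,0,0],
  [0,0,0,0,0,0,0],
  [0,0,0,0,0,0,0],
  [0,0,0,0,0,0,0],
])

```text
t: 10.65
eef_pos: [512.7, 134.4, 198.2]
ee_rot: [0.0, 0.931, 0.366, 0.0]
force: [0.2, -0.3, 5.5]
gripper_width: -0.0
```

>>> jog_arm([
  [0,0,1,0,0,0,0],
  [0,0,2,0,0,0,0],
  [0,0,3,0,0,0,0],
  [0,0,4,0,0,0,0],
  [0,0,5,0,0,0,0],
])

```text
t: 11.15
eef_pos: [512.8, 134.4, 193.9]
ee_rot: [0.0, 0.931, 0.366, 0.0]
force: [-2.4, -1.1, 9.9]
gripper_width: -0.3
```

>>> jog_arm([
  [0,0,0.4,0,0,0,0],
  [0,0,0.7,0,0,0,0],
  [0,0,0.7,0,0,0,0],
])

```text
t: 11.45
eef_pos: [512.8, 134.5, 193.4]
ee_rot: [0.0, 0.931, 0.366, 0.001]
force: [-2.7, -1.0, 10.0]
gripper_width: -0.2
```

>>> jog_arm([
  [0,0,0.4,0,0,0,0],
  [0,0,0.8,0,0,0,0],
  [0,0,0.8,0,0,0,0],
])

```text
t: 11.75
eef_pos: [512.9, 134.5, 192.7]
ee_rot: [0.0, 0.931, 0.366, 0.001]
force: [-1.6, -1.7, 10.5]
gripper_width: 0.3
```

>>> jog_arm([
  [0,0,0.3,0,0,0,0],
  [0,0,0.5,0,0,0,0],
  [0,0,0.5,0,0,0,0],
])

```text
t: 12.05
eef_pos: [512.8, 134.5, 192.3]
ee_rot: [0.0, 0.931, 0.366, 0.001]
force: [-2.7, -1.9, 11.9]
gripper_width: 0.0
```

>>> jog_arm([
  [0,0,0.4,0,0,0,0],
  [0,0,0.8,0,0,0,0],
  [0,0,0.8,0,0,0,0],
])

```text
t: 12.35
eef_pos: [512.9, 134.4, 191.8]
ee_rot: [0.0, 0.931, 0.366, 0.001]
force: [-3.4, -0.9, 12.9]
gripper_width: -0.2
```

>>> jog_arm([
  [0,0,0.4,0,0,0,0],
  [0,0,0.8,0,0,0,0],
  [0,0,0.8,0,0,0,0],
])

```text
t: 12.65
eef_pos: [512.9, 134.5, 191.3]
ee_rot: [0.0, 0.931, 0.366, 0.001]
force: [-4.6, -1.4, 14.8]
gripper_width: 0.1
```

>>> jog_arm([
  [0,0,0.5,0,0,0,0],
  [0,0,1,0,0,0,0],
  [0,0,1,0,0,0,0],
])

```text
t: 12.95
eef_pos: [512.9, 134.5, 190.7]
ee_rot: [0.0, 0.931, 0.366, 0.001]
force: [-4.4, -1.6, 16.8]
gripper_width: 0.1
```

>>> jog_arm([
  [0,0,0.3,0,0,0,0],
  [0,0,0.5,0,0,0,0],
  [0,0,0.5,0,0,0,0],
  [0,0,0.5,0,0,0,0],
  [0,0,0.5,0,0,0,0],
])

```text
t: 13.45
eef_pos: [512.9, 134.5, 190.4]
ee_rot: [0.0, 0.931, 0.366, 0.001]
force: [-5.2, -2.2, 18.6]
gripper_width: 0.1
```

>>> jog_arm([
  [0,0,0,0,0,0,0],
  [0,0,0,0,0,0,0],
  [0,0,0,0,0,0,0],
  [0,0,0,0,0,0,0],
  [0,0,0,0,0,0,0],
])

```text
t: 13.95
eef_pos: [512.9, 134.5, 190.4]
ee_rot: [0.0, 0.931, 0.366, 0.001]
force: [-5.0, -1.3, 17.3]
gripper_width: 0.2
```

Second stop held at about 18 N. Now a slow release at 15 mm/s.

>>> jog_arm([
  [0,0,-1,0,0,0,0],
  [0,0,-2,0,0,0,0],
  [0,0,-3.5,0,0,0,0],
  [0,0,-5,0,0,0,0],
  [0,0,-6.5,0,0,0,0],
])

```text
t: 14.45
eef_pos: [512.8, 134.5, 195.5]
ee_rot: [0.0, 0.931, 0.366, 0.0]
force: [-0.6, -0.7, 7.8]
gripper_width: 0.1
```

>>> jog_arm([
  [0,0,-1.5,0,0,0,0],
  [0,0,-3,0,0,0,0],
  [0,0,-4.5,0,0,0,0],
  [0,0,-6,0,0,0,0],
  [0,0,-7.5,0,0,0,0],
])

```text
t: 14.95
eef_pos: [512.6, 134.5, 201.6]
ee_rot: [-0.0, 0.931, 0.366, -0.0]
force: [1.5, -0.9, 0.9]
gripper_width: -0.0
```

>>> jog_arm([
  [0,0,-1.5,0,0,0,0],
  [0,0,-3,0,0,0,0],
  [0,0,-4.5,0,0,0,0],
  [0,0,-6,0,0,0,0],
  [0,0,-7.5,0,0,0,0],
])

```text
t: 15.45
eef_pos: [512.6, 134.5, 209.5]
ee_rot: [-0.0, 0.931, 0.366, -0.0]
force: [-0.4, -0.1, -0.2]
gripper_width: 0.0
```

>>> jog_arm([
  [0,0,-1.5,0,0,0,0],
  [0,0,-3,0,0,0,0],
  [0,0,-4.5,0,0,0,0],
  [0,0,-6,0,0,0,0],
  [0,0,-7.5,0,0,0,0],
])

```text
t: 15.95
eef_pos: [512.6, 134.4, 217.0]
ee_rot: [0.0, 0.931, 0.366, -0.0]
force: [-0.9, -0.2, 0.6]
gripper_width: 0.4
```

```bash
python3 -c "
from arc import *
go(*pin(1.4),245,43)"
```

```text
t 15.95 shift [-63.2  13.9 -27.9] rot [ 0.   0.  -0.1] F [-0.9 -0.2  0.6]
```

>>> jog_arm([
  [0,0,-28,0,0,0,0],
  [-30,7,-28,0,0,0,30],
  [-63,14,-28,0,0,0,30],
  [-63,14,-28,0,0,0,30],
  [-63,14,-28,0,0,0,30],
])

```text
t: 16.45
eef_pos: [476.0, 80.9, 245.3]
ee_rot: [0.0, 0.931, 0.365, 0.0]
force: [0.4, 0.7, 0.6]
gripper_width: 25.2
```

```bash
python3 nx.py 1.4 1.38; python3 - <<'E'
from arc import *
s=ctrl.read_state();c=cams.camera("wrist");T=wT(c,s)
print([proj(c,p,T).round(0) for p in [(512,134.5,210),(*pin(1.4),201)]])
save("w4.png",c["img"])
E
```

```text
t 16.45 pos [476.   80.9 245.3] rad 45.9 a_tool 1.392 yaw 42.9 F [0.4 0.7 0.6]
1.4 [-0.  -0.4 69.3]
1.38 [-0.4  0.4 69.3]
[array([293., 134.]), array([317., 225.])]
```

View pics/w4.png

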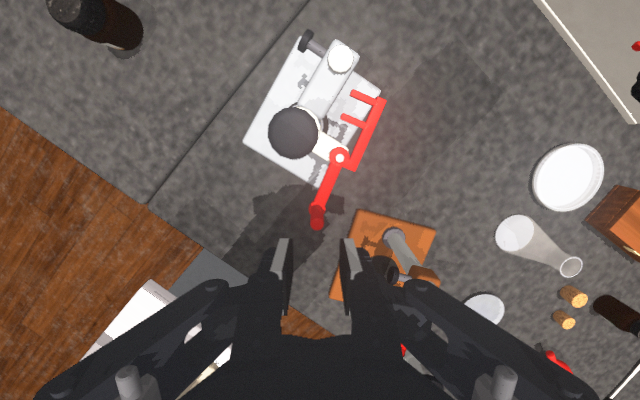

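The button is up again at (293,133) and the pin is at (317,224), centred between the fingers. Descend and cage it.

>>> jog_arm([
  [0,0,30,0,0,0,30],
  [0,0,65,0,0,0,30],
  [0,0,69,0,0,0,30],
  [0,0,69,0,0,0,15],
  [0,0,69,0,0,0,15],
])

```text
t: 17.0
eef_pos: [477.2, 81.6, 177.3]
ee_rot: [0.0, 0.931, 0.366, 0.001]
force: [-0.4, -0.2, 0.6]
gripper_width: 12.8
```

```bash
python3 nx.py 1.3 1.2 1.1 1.0 .9 .8 .7
```

```text
t 17.0 pos [477.2  81.6 177.3] rad 44.6 a_tool 1.398 yaw 43.0 F [-0.4 -0.2  0.6]
1.3 [-2.8  3.7  1.3]
1.2 [-4.   8.1  1.3]
1.1 [-4.6 12.7  1.3]
1.0 [-4.8 17.3  1.3]
0.9 [-4.6 21.9  1.3]
0.8 [-3.9 26.4  1.3]
0.7 [-2.7 30.9  1.3]
```

>>> jog_arm([
  [-1.5,4,0,0,0,-4,15],
  [-3,10,0,0,0,-10,15],
  [-3.8,17,0,0,0,-17,15],
  [-3.5,24,0,0,0,-24,15],
  [-2,31,0,0,0,-31,15],
])

```text
t: 17.5
eef_pos: [496.6, 57.1, 177.9]
ee_rot: [0.001, 0.797, 0.603, 0.001]
force: [-1.2, 0.1, -0.3]
gripper_width: 12.6
```

```bash
python3 nx.py .6 .5 .4 .3 .2 .1 0
```

```text
t 17.5 pos [496.6  57.1 177.9] rad 45.8 a_tool 0.691 yaw 74.2 F [-1.2  0.1 -0.3]
0.6 [-0.9  4.1  1.9]
0.5 [-1.3  8.6  1.9]
0.4 [-1.3 13.2  1.9]
0.3 [-0.8 17.8  1.9]
0.2 [ 0.1 22.3  1.9]
0.1 [ 1.5 26.7  1.9]
0.0 [ 3.4 30.9  1.9]
```

>>> jog_arm([
  [-1,6,0,0,0,-5,15],
  [-1.3,12,0,0,0,-10,15],
  [-0.8,18,0,0,0,-15,15],
  [0.3,23,0,0,0,-21,15],
  [2,28,0,0,0,-25,15],
])

```text
t: 18.0
eef_pos: [524.4, 51.1, 177.9]
ee_rot: [0.001, 0.649, 0.761, 0.001]
force: [-1.3, -1.1, 0.2]
gripper_width: 12.8
```

```bash
python3 nx.py 0.05 0 -.05 -.1
```

```text
t 18.0 pos [524.4  51.1 177.9] rad 46.3 a_tool 0.065 yaw 99.1 F [-1.3 -1.1  0.2]
0.05 [0.3 0.7 1.9]
0.0 [0.3 3.  1.9]
-0.05 [0.4 5.3 1.9]
-0.1 [0.7 7.6 1.9]
```

>>> jog_arm([
  [0,2,0,0,0,0,15],
  [0,3.5,0,0,0,0,15],
  [0,5,0,0,0,0,15],
  [0,5,0,0,0,0,15],
])

```text
t: 18.4
eef_pos: [528.5, 52.3, 176.4]
ee_rot: [0.0, 0.65, 0.76, 0.0]
force: [0.3, -0.7, 0.1]
gripper_width: 13.1
```

>>> jog_arm([
  [0,0.7,0,0,0,0,15],
  [0,1.4,0,0,0,0,15],
  [0,1.4,0,0,0,0,15],
])

```text
t: 18.7
eef_pos: [529.5, 52.4, 176.0]
ee_rot: [-0.0, 0.65, 0.76, -0.0]
force: [-0.1, 0.8, 0.0]
gripper_width: 12.9
```

>>> jog_arm([
  [0,0.7,0,0,0,0,15],
  [0,1.4,0,0,0,0,15],
  [0,1.4,0,0,0,0,15],
])

```text
t: 19.0
eef_pos: [529.9, 52.4, 175.8]
ee_rot: [-0.001, 0.65, 0.76, -0.001]
force: [-4.3, -0.9, 2.3]
gripper_width: 12.8
```

At the home stop, with −4 N on the tool. Press slightly more, ease off, open, and lift away.

>>> jog_arm([
  [0,0.7,0,0,0,0,15],
  [0,0.7,0,0,0,0,15],
  [0,-0.8,0,0,0,0,15],
  [0,-0.8,0,0,0,0,30],
  [0,-0.8,0,0,0,0,30],
])

```text
t: 19.5
eef_pos: [531.0, 52.6, 176.1]
ee_rot: [0.001, 0.65, 0.76, 0.001]
force: [-0.1, -0.1, -0.3]
gripper_width: 25.4
```

>>> jog_arm([
  [0,0,-15,0,0,0,30],
  [0,0,-40,0,0,0,30],
  [0,0,-80,0,0,0,30],
  [0,0,-110,0,0,0,30],
  [0,0,-110,0,0,0,30],
])

```text
t: 20.0
eef_pos: [532.9, 52.5, 290.8]
ee_rot: [0.004, 0.65, 0.76, 0.003]
force: [0.0, -1.7, 0.4]
gripper_width: 25.6
```

```bash
python3 - <<'E'
from arc import *
s=ctrl.read_state();c=cams.camera("wrist");T=wT(c,s)
print(s["eef_pos"],[proj(c,p,T).round(0) for p in [(512,134.5,210),(*pin(0),201),(*pin(.05),201)]])
t=cams.camera("top")
w=cv2.resize(c["img"][60:260,220:440],None,fx=2,fy=2);a=cv2.resize(t["img"][140:290,180:460],None,fx=1.4,fy=1.4)
a=cv2.copyMakeBorder(a,0,400-a.shape[0],0,440-a.shape[1]-80 if a.shape[1]<360 else 0,cv2.BORDER_CONSTANT)[:, :360]
save("end.png",np.hstack([w,a]))
# change vs start near bystanders
t0=cv2.cvtColor(cv2.imread("pics/top1.png"),cv2.COLOR_BGR2RGB);s1=cams.camera("side")["img"];s0=cv2.cvtColor(cv2.imread("pics/side1.png"),cv2.COLOR_BGR2RGB)
d=lambda A,B,b:np.abs(A[b[1]:b[3],b[0]:b[2]].astype(int)-B[b[1]:b[3],b[0]:b[2]]).mean().round(1)
print("side beaker",d(s0,s1,(330,210,350,240)),"flask",d(s0,s1,(360,148,378,181)),"brown",d(s0,s1,(298,260,320,294)),"white",d(s0,s1,(254,235,282,283)),"button/catch",d(s0,s1,(332,163,356,195)))
E
```

```text
[532.9146076   52.50221155 290.79917469] [array([304., 102.]), array([309., 205.]), array([306., 205.])]
side beaker 5.6 flask 2.1 brown 2.6 white 2.4 button/catch 4.5
```

View pics/end.png

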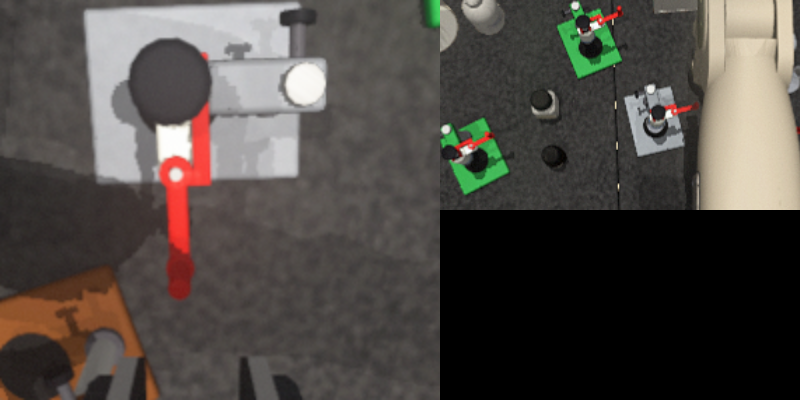

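The pin is at (309.5,205), against (309,205) predicted for home, and the button is up. The bystanders are unchanged between the side images. Handing in.

>>> jog_arm([
  [0,0,0,0,0,0,30],
  [0,0,0,0,0,0,30],
])

```text
t: 20.35
eef_pos: [529.5, 52.5, 284.6]
ee_rot: [-0.001, 0.65, 0.76, -0.001]
force: [-0.4, 0.3, 0.4]
gripper_width: 25.8
```

```bash
python3 -c "
from bench import job
print(job.sign_off())"
```

```text
the job is handed in; nothing more can be done
None
```

The dry test stroke on the grey dispenser is done and handed in at about 20 s of the 64 s allowed; the hand-in reported no verdict.

- **Catch out:** I swung it to its end stop, about 1.4 rad, and the wrist picture showed the fork clear of the plunger.
- **First stop:** reached about 11–12 mm down and held for about 1.4 s at 5.1–5.6 N.
- **Second stop:** held for about 1 s at 17.3–18.6 N, the highest push I read.
- **Release:** the plunger rose under the fingers at about 15 mm/s, all the way to the top.
- **Catch home:** I pushed it against its home stop with about 4 N, then let go.

In the last wrist picture the pin is within a pixel of its predicted home position and the plunger button is up. The side view shows the beaker, bottles and flask essentially unchanged from the start; the beaker patch differed slightly more than the others. I put that down to shadow and did not look at it more closely.

No check failed. Force readings carried about 1 N of noise, and a sideways force of about 5 N built up at the second stop.

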